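# Find the full tea tin by its weight

## Task

The three identical closed tea tins on the counter look alike, but one is full and two are part-used: heft them to find the heaviest. Stand the two lighter tins upright inside the wooden tray, to be refilled, and finish with the full tin held up in the gripper, upright and still, at least 15 cm clear of the counter and touching nothing else: the program ends while holding it, do not put it down or let go. Do not knock a tin over, and leave everything else where it stands.

Things in the scene. Friction and masses are not known exactly. Their poses are not given: they have to be found in the camera images.
- tin_a_center (a point): centre (half-way up) of a closed tea tin: upright cylinder 54 mm wide, 80 mm high, green with a pale band, the top 22 mm a steel lid that does not come off; z is its upright axis. The three look alike. One (drawn afresh each time) weighs 0.64 to 0.76 kg, the two part-used ones 0.25 to 0.37 kg each. A hidden block of tea inside has 3 mm of play
- tin_b_center (a point): centre (half-way up) of a closed tea tin: upright cylinder 54 mm wide, 80 mm high, green with a pale band, the top 22 mm a steel lid that does not come off; z is its upright axis. The three look alike. One (drawn afresh each time) weighs 0.64 to 0.76 kg, the two part-used ones 0.25 to 0.37 kg each. A hidden block of tea inside has 3 mm of play
- tin_c_center (a point): centre (half-way up) of a closed tea tin: upright cylinder 54 mm wide, 80 mm high, green with a pale band, the top 22 mm a steel lid that does not come off; z is its upright axis. The three look alike. One (drawn afresh each time) weighs 0.64 to 0.76 kg, the two part-used ones 0.25 to 0.37 kg each. A hidden block of tea inside has 3 mm of play
- tray: fixed light-wood tray, outside 176 mm along its x and 276 mm along its y, inside 160 x 260 mm; origin at the centre of its underside; inner floor 8 mm above the counter (a tin standing on it has its centre 48 mm above the counter); rim 8 mm thick and 16 mm high, with a brass bar up to 30 mm high along the rim at both y ends
- cup_1: small white patterned cup, 58 mm wide, 62 mm high; bystander, leave it alone; origin at the centre of its underside
- jam_jar: jam jar with a yellow lid, 60 mm wide, 70 mm high; bystander, leave it alone; origin at the centre of its underside
- sugar_pot: glass sugar pourer, 68 mm wide, 156 mm high; bystander, leave it alone; origin at the centre of its underside
- service_bell: chrome counter bell on a black foot, 83 mm wide, 62 mm high; bystander, leave it alone; origin at the centre of its underside

How it is judged (in metres and radians):
At the end, for the whole second after the job is handed in: The fingers hold the heaviest tin (with filling_1 inside) still (< 5 cm/s), its centre > 18 cm above the counter (underside > 14 cm), within 0.35 rad of upright, touching no other thing; both lighter tins stand released and at rest on the tray's inner floor, within 0.1 rad of upright ((((distance between tin_a_center and filling_1_c0 below 0.02 m and height (world z) of tin_a_center above 0.18 m and angle between tin_a_center's own z axis and vertical below 0.35 rad and contact force between tin_a and the fingers above 1 N and linear speed of tin_a below 0.05 m/s and contact force between tin_a and tin_b below 0.2 N and contact force between tin_a and tin_c below 0.2 N and contact force between tin_a and cup_1 below 0.2 N and contact force between tin_a and jam_jar below 0.2 N and contact force between tin_a and sugar_pot below 0.2 N and contact force between tin_a and service_bell below 0.2 N and contact force between tin_a and tray below 0.2 N and contact force between tin_a and shop_scale below 0.2 N) and (z of tin_b_center in the frame of tray between 0.038 and 0.058 m and x of tin_b_center in the frame of tray between -0.08 and 0.08 m and y of tin_b_center in the frame of tray between -0.13 and 0.13 m and angle between tin_b_center's own z axis and vertical below 0.1 rad and linear speed of tin_b below 0.02 m/s and contact force between tin_b and the fingers below 0.1 N) and (z of tin_c_center in the frame of tray between 0.038 and 0.058 m and x of tin_c_center in the frame of tray between -0.08 and 0.08 m and y of tin_c_center in the frame of tray between -0.13 and 0.13 m and angle between tin_c_center's own z axis and vertical below 0.1 rad and linear speed of tin_c below 0.02 m/s and contact force between tin_c and the fingers below 0.1 N)) or ((distance between tin_b_center and filling_1_c0 below 0.02 m and height (world z) of tin_b_center above 0.18 m and angle between tin_b_center's own z axis and vertical below 0.35 rad and contact force between tin_b and the fingers above 1 N and linear speed of tin_b below 0.05 m/s and contact force between tin_b and tin_a below 0.2 N and contact force between tin_b and tin_c below 0.2 N and contact force between tin_b and cup_1 below 0.2 N and contact force between tin_b and jam_jar below 0.2 N and contact force between tin_b and sugar_pot below 0.2 N and contact force between tin_b and service_bell below 0.2 N and contact force between tin_b and tray below 0.2 N and contact force between tin_b and shop_scale below 0.2 N) and (z of tin_a_center in the frame of tray between 0.038 and 0.058 m and x of tin_a_center in the frame of tray between -0.08 and 0.08 m and y of tin_a_center in the frame of tray between -0.13 and 0.13 m and angle between tin_a_center's own z axis and vertical below 0.1 rad and linear speed of tin_a below 0.02 m/s and contact force between tin_a and the fingers below 0.1 N) and (z of tin_c_center in the frame of tray between 0.038 and 0.058 m and x of tin_c_center in the frame of tray between -0.08 and 0.08 m and y of tin_c_center in the frame of tray between -0.13 and 0.13 m and angle between tin_c_center's own z axis and vertical below 0.1 rad and linear speed of tin_c below 0.02 m/s and contact force between tin_c and the fingers below 0.1 N)) or ((distance between tin_c_center and filling_1_c0 below 0.02 m and height (world z) of tin_c_center above 0.18 m and angle between tin_c_center's own z axis and vertical below 0.35 rad and contact force between tin_c and the fingers above 1 N and linear speed of tin_c below 0.05 m/s and contact force between tin_c and tin_a below 0.2 N and contact force between tin_c and tin_b below 0.2 N and contact force between tin_c and cup_1 below 0.2 N and contact force between tin_c and jam_jar below 0.2 N and contact force between tin_c and sugar_pot below 0.2 N and contact force between tin_c and service_bell below 0.2 N and contact force between tin_c and tray below 0.2 N and contact force between tin_c and shop_scale below 0.2 N) and (z of tin_a_center in the frame of tray between 0.038 and 0.058 m and x of tin_a_center in the frame of tray between -0.08 and 0.08 m and y of tin_a_center in the frame of tray between -0.13 and 0.13 m and angle between tin_a_center's own z axis and vertical below 0.1 rad and linear speed of tin_a below 0.02 m/s and contact force between tin_a and the fingers below 0.1 N) and (z of tin_b_center in the frame of tray between 0.038 and 0.058 m and x of tin_b_center in the frame of tray between -0.08 and 0.08 m and y of tin_b_center in the frame of tray between -0.13 and 0.13 m and angle between tin_b_center's own z axis and vertical below 0.1 rad and linear speed of tin_b below 0.02 m/s and contact force between tin_b and the fingers below 0.1 N)))); the arm keeps its last pose, push and grip.
It fails at once if a tin is knocked over or tipped far (angle between any of tin_a_center, tin_b_center, tin_c_center's own z axis and vertical above 0.8 rad).
It fails at once if a bystander (cup, jam jar, sugar pourer, bell) is moved by more than 3 cm (distance of any of cup_1, jam_jar, sugar_pot, service_bell from where it was at the start of the episode above 0.03 m).
It also fails if it takes over 72 s, if anything falls off the work surface, if the arm or the gripper's body presses on something with over 40 N, if the wrist force passes 120 N, or if a joint passes its speed limit or range.

## Robot

A 7-joint arm with a two-finger parallel gripper is mounted at the origin on a cart in front of the work surface, level with it; the furniture and walls round the work are solid. World frame = base frame: x ahead of the robot, y to its left, z up, the work surface at z = 0. Lengths are in m, angles in degrees, forces in N, time in s.
With the tool pointing down it reaches from about 0.425 to 0.875 m from the base axis. Payload 9.9 kg.
Tool frame: the origin (TCP) lies between the finger pads; the fingertips stand 25 mm ahead of it and the grasp point (between the pads) lies 6 mm ahead of it; z points along the fingers, y is the line along which they close (so a half turn about z gives the same grasp; the last joint's range is limited). The gripper opens to 85 mm and grips with 20 to 120 N. Pads are 22 mm wide; open, the fingers measure 114 mm over their backs; the gripper's body (76 mm by 85 mm) begins 54 mm behind the grasp point. The pads swing forward as they close: fully open they stand 13 mm farther back than shut.
Start: joints at [71.173, 32.985, 1.427, 82.34, -0.859, 64.687, -3.237], TCP at [0.164, -0.655, 0.256] pointing down, gripper open.
Joint ranges: [-157.87, 157.87], [-19.46, 123.44], [-87.15, 90], [11.01, 140.99], [-62.26, 242.26], [9.8, 113.94], [-161.44, 161.44]. Speed limits (degrees/s): [127.2, 127.2, 172.46, 172.46, 180, 180, 180].

## Interface

Orientations are given as [roll, pitch, yaw] about the fixed x, y, z axes, in that order (R = Rz(yaw) Ry(pitch) Rx(roll)).
In Python, from workcell import telemetry, cams, workorder gives the robot as it stands.
- The arm moves only by the tool step_arm, never from a script. Its argument "commands" is text: rows parted by semicolons, each of 6 numbers parted by spaces: the shift along the tool's x, y, z in units of 500 mm (1.0 is 500 mm), then the turn, a rotation vector about the tool's x, y, z in units of 90 degrees (1.0 is 90 degrees). In form: dx dy dz wx wy wz; .... A call has 1 to 10 rows; each row is the pose to reach, as a shift and turn from the pose commanded when the call began, along the tool's axes at that moment; what a row does not reach only later rows make up. A row lasts 1/10 s, in which the tool goes at most 50 mm and 8.59 degrees, less where a joint would pass 70% of its speed; a pose out of reach is approached as far as the arm can. A call with a number of a shift or a turn outside -1 to 1 is refused whole. A call with a gripper value outside its range is refused whole. "gripper" is the opening, from 0 (shut) to 1 (fully open), set as the call begins (left out, the last holds). The fingers move at their own pace and stop on an object; "force" is the grip in N (left out, the last holds). Time passes only in rows, so rows that repeat a pose let the fingers close. It gives the time, the measured TCP pose, the force, the opening and the grip force at its end, in the units of the state.
- telemetry.get_obs(): the state, without advancing time (a new reading comes with each control period).
- cams.get_image(name): name is "scene" or "top" or "wrist"; returns a dict with "image" (400x640x3 uint8, blue, green, red), "camera_matrix" (3x3 intrinsics, pixels), "world_from_camera" (4x4, takes a point from camera to world coordinates); the wrist camera has in their place "mount" (4x4, takes a point from camera to tool coordinates, whose origin is the TCP and whose axes are the flange's). Camera axes: x right, y down, z forward; pixel columns grow to the right and rows downward; lengths in m; the calibration is good to about 2 mm. A picture is of the moment at which its call begins: read the wrist's pose just before it. There is no depth.
- workorder.finish_job(): hands the job in; it is judged then, once.
The state is a dict: "time_s": time; "joint_pos": joint angles; "qvel": joint speeds; "joint_torque": joint torques, N m; "tool_pos": TCP position; "tool_rot": TCP orientation; "force": force on the tool from outside, world axes, zero at the start; "wrist_torque": the same for the moment, N m; "width": finger opening in m; "grip_force": force on a finger pad.
Only numpy, scipy, OpenCV 4.12 (cv2) and the standard library are available. Lean on these libraries where they do the work, as an engineer would, in place of code of your own. Each camera call takes 0.05 s, during which the arm holds its last target. There are 200 camera calls.

## Working session

There is one attempt and no reset: what is moved stays moved. The work goes in short steps, Python scripts to look and compute and a tool call to move; the robot and the scene stay as the last step left them, time stands still between calls to the robot, and variables do not carry over. Pictures are saved under pics/ and viewed, at most 10 in all, crops included, and the job is handed in when it is done.

Besides the shell and the picture viewer there is one more tool, called after "Request:" as name(argument=value, ...) on one line, values as JSON. step_arm: Moves the arm, as the interface text tells. Its arguments: {"type":"object","properties":{"commands":{"type":"string"},"gripper":{"type":"number"},"force":{"type":"number"}},"required":["commands"]}

```bash
mkdir -p pics; ls
python3 - <<'E'
from workcell import telemetry,cams
import cv2,pickle
o=telemetry.get_obs();print(o)
D={}
for n in("scene","top"):
    d=cams.get_image(n);D[n]=d;cv2.imwrite(f"pics/{n}0.png",d["image"]);print(n,d["camera_matrix"],d["world_from_camera"])
pickle.dump(D,open("d0.pkl","wb"))
E
```

```text
pics
{'time_s': 0.0, 'joint_pos': array([71.17360393, 33.03216566,  1.42374115, 82.38550164, -0.85971592,
       64.68607788, -3.23567941]), 'qvel': array([ 0.10293581,  0.0399136 , -0.00623402, -0.04489425, -0.0892831 ,
        0.07402166,  0.10080696]), 'joint_torque': array([-6.92931758e-05, -7.65750289e+01,  2.25027926e+00, -2.85969365e+01,
        1.51936925e-02,  1.27922921e-02,  3.70685609e-05]), 'tool_pos': array([ 0.16349262, -0.65448639,  0.25545427]), 'tool_rot': array([-1.79906955e+02,  4.73764014e-03,  1.40281527e+01]), 'force': array([-0.18318205,  0.44539363,  0.27343242]), 'wrist_torque': array([0.02078893, 0.00845762, 0.02097898]), 'grip_force': 0.0, 'width': 0.08522776229078449}
scene [[429.64073095   0.         314.36421823]
 [  0.         429.64073095 203.28944433]
 [  0.           0.           1.        ]] [[-0.70671998 -0.47091853  0.52799868  0.09543982]
 [-0.70744924  0.47871038 -0.5199538   0.39550884]
 [-0.00790257 -0.740994   -0.67146514  0.68559114]
 [ 0.          0.          0.          1.        ]]
top [[476.60191136   0.         315.44541668]
 [  0.         476.60191136 197.99376061]
 [  0.           0.           1.        ]] [[-0.02868997 -0.98914619  0.14410657  0.42033986]
 [-0.99938429  0.03129742  0.01585919 -0.08345476]
 [-0.02019722 -0.14356284 -0.98943508  1.26497522]
 [ 0.          0.          0.          1.        ]]
```

View pics/scene0.png

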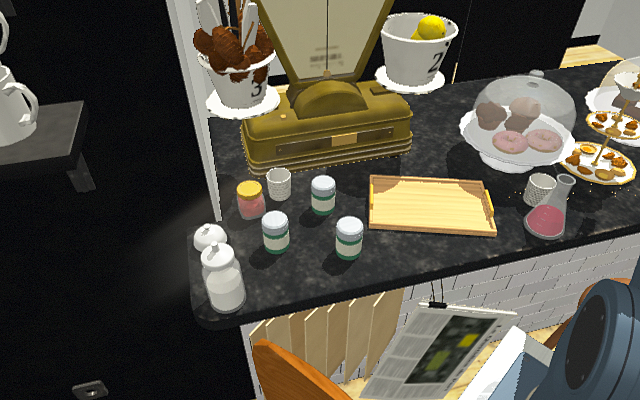

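View pics/top0.png

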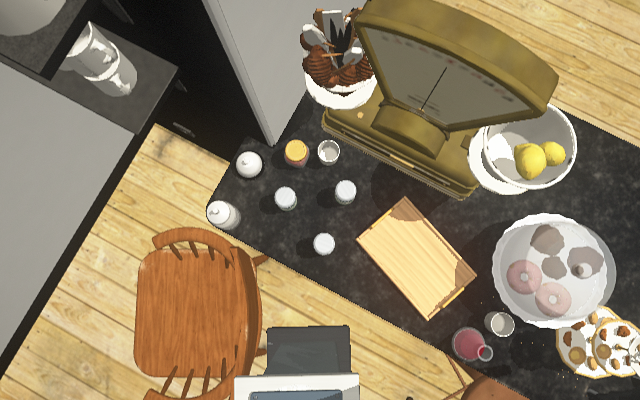

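The scene image shows the tins at about (323,195), (276,232) and (349,238), with the tray at (432,205). The top image shows them at about (346,192), (286,198) and (324,244), with the tray at (417,258). Next I'll measure them.

```bash
cat > h.py <<'E'
import numpy as np,cv2
def ray(d,p,wc=None):
    K=d["camera_matrix"];W=d["world_from_camera"] if wc is None else wc
    r=W[:3,:3]@np.linalg.inv(K)@np.array([p[0],p[1],1.]);return W[:3,3],r/np.linalg.norm(r)
def plane(d,p,z,wc=None):
    o,r=ray(d,p,wc);return o+r*(z-o[2])/r[2]
def tri(rays):
    A=np.zeros((3,3));b=np.zeros(3)
    for o,r in rays:
        P=np.eye(3)-np.outer(r,r);A+=P;b+=P@o
    x=np.linalg.solve(A,b);return x,[np.linalg.norm((np.eye(3)-np.outer(r,r))@(x-o)) for o,r in rays]
def proj(d,X):
    W=np.linalg.inv(d["world_from_camera"]);c=W[:3,:3]@X+W[:3,3];u=d["camera_matrix"]@c;return u[:2]/u[2]
def blob(mask,seed):
    n,l,s,c=cv2.connectedComponentsWithStats(mask.astype(np.uint8))
    ys,xs=np.nonzero(l);i=np.argmin((xs-seed[0])**2+(ys-seed[1])**2);k=l[ys[i],xs[i]]
    cnt=cv2.findContours((l==k).astype(np.uint8),0,1)[0][0]
    return cnt,s[k]
E
python3 - <<'E'
import pickle;from h import *
D=pickle.load(open("d0.pkl","rb"))
S={"A":((286,198),(276,218)),"B":((346,192),(323,183)),"C":((324,244),(349,224))}
R={}
for n,(t,s) in S.items():
    rays=[]
    for cam,seed in(("top",t),("scene",s)):
        h=cv2.cvtColor(D[cam]["image"],cv2.COLOR_BGR2HSV)
        m=(h[...,2]>140)&(h[...,1]<60)
        win=np.zeros(m.shape,bool);win[seed[1]-22:seed[1]+(22 if cam=="top" else 14),seed[0]-22:seed[0]+22]=1
        c,st=blob(m&win,seed);e=cv2.fitEllipse(c);print(n,cam,st,np.round(e[0],1),np.round(e[1],1))
        rays.append(ray(D[cam],e[0]))
    x,r=tri(rays);print(x,r,plane(D["top"],proj(D["top"],x),.08), plane(D["top"],proj(D["top"],x),.07))
h=cv2.cvtColor(D["top"]["image"],cv2.COLOR_BGR2HSV);m=(h[...,0]>8)&(h[...,0]<32)&(h[...,1]>50)&(h[...,2]>90)
m[:190]=0;m[325:]=0;m[:,:350]=0;m[:,485:]=0
c,st=blob(m,(417,258));print(st)
P=np.float32([plane(D["top"],p,.016)[:2] for p in c[:,0,:].astype(float)])
r=cv2.minAreaRect(P);print(r,cv2.boxPoints(r))
for n,p,z in(("cup",(328,152),.062),("jar",(296,152),.07),("bell",(249,165),.05),("sugar",(222,214),.12)):print(n,plane(D["top"],p,z))
E
```

```text
A top [275 186  22  23 367] [285.2 197.2] [19.8 22.3]
A scene [262 211  26  18 393] [274.4 219.8] [17.9 27. ]
[0.59914938 0.01286675 0.07257926] [np.float64(0.001066004541425589), np.float64(0.0010660045414255623)] [0.59803658 0.0122673  0.08      ] [0.59953616 0.0130751  0.07      ]
B top [335 180  21  21 350] [345.4 190.2] [19.8 20.7]
B scene [312 175  23  16 295] [323.1 182.6] [14.9 23.1]
[ 0.61141798 -0.14071813  0.07384098] [np.float64(7.596492359317277e-05), np.float64(7.596492359330926e-05)] [ 0.61042997 -0.14042203  0.08      ] [ 0.61203414 -0.14090278  0.07      ]
C top [314 233  21  22 371] [323.9 243.3] [20.4 21.4]
C scene [336 216  27  19 405] [349.4 225.3] [18.4 26. ]
[ 0.47962802 -0.08166677  0.07346725] [np.float64(0.0006447990080270141), np.float64(0.0006447990080270411)] [ 0.47930296 -0.08167657  0.08      ] [ 0.47980055 -0.08166157  0.07      ]
[ 355  196  122  126 7451]
((0.4385901689529419, -0.3195497393608093), (0.2801690101623535, 0.1790808141231537), 39.2575569152832) [[ 0.2734596  -0.33886433]
 [ 0.3867833  -0.4775282 ]
 [ 0.6037207  -0.30023515]
 [ 0.49039704 -0.16157126]]
cup [ 0.71464887 -0.10007604  0.062     ]
jar [ 0.71545988 -0.01772835  0.07      ]
bell [0.68976448 0.10690169 0.05      ]
sugar [0.55505052 0.1626476  0.12      ]
```

```bash
cat >> h.py <<'E'
def go(x,y,z):
    from workcell import telemetry
    from scipy.spatial.transform import Rotation as Ro
    o=telemetry.get_obs();R=Ro.from_euler('xyz',o["tool_rot"],degrees=True).as_matrix()
    return np.round(R.T@(np.array([x,y,z])-o["tool_pos"])/.5,3)
E
echo
```

Request:
step_arm(commands="0.89 -0.958 0.11 0 0 0;0.89 -0.958 0.11 0 0 0;0.89 -0.958 0.11 0 0 0;0.89 -0.958 0.11 0 0 0;0.89 -0.958 0.11 0 0 0;0.89 -0.958 0.11 0 0 0;0.89 -0.958 0.11 0 0 0;0.89 -0.958 0.11 0 0 0;0.89 -0.958 0.11 0 0 0;0.89 -0.958 0.11 0 0 0", gripper=1, force=40)

```text
time_s: 1.1
tool_pos: [0.4046, -0.2167, 0.2142]
tool_rot: [180.0, -0.0, 14.0]
force: [2.4, -0.3, -0.3]
width: 0.0857
grip_force: 0.0
```

Request:
step_arm(commands="0.21 -0.226 0.028 0 0 0;0.21 -0.226 0.028 0 0 0;0.21 -0.226 0.028 0 0 0;0.21 -0.226 0.028 0 0 0;0.21 -0.226 0.028 0 0 0;0.21 -0.226 0.028 0 0 0")

```text
time_s: 1.7
tool_pos: [0.4779, -0.0846, 0.2002]
tool_rot: [180.0, 0.1, 14.0]
force: [-0.0, -0.2, 0.2]
width: 0.0856
grip_force: 0.0
```

Run:
```python
from workcell import telemetry,cams
import cv2,pickle
o=telemetry.get_obs();d=cams.get_image("wrist");cv2.imwrite("pics/w1.png",d["image"]);print(o["tool_pos"],o["tool_rot"],o["force"],d["mount"]);pickle.dump((o,d),open("w1.pkl","wb"))
```

```text
[ 0.47788763 -0.08459159  0.20020601] [1.79980364e+02 6.54722057e-02 1.39687246e+01] [-0.02768849 -0.15763425  0.15026574] [[-7.40779296e-04 -9.60511547e-01 -2.78239140e-01  6.94945737e-02]
 [ 9.99999172e-01 -1.00441580e-03  8.04970460e-04  6.46163061e-04]
 [-1.05265121e-03 -2.78238313e-01  9.60511495e-01 -1.17545877e-01]
 [ 0.00000000e+00  0.00000000e+00  0.00000000e+00  1.00000000e+00]]
```

View pics/w1.png

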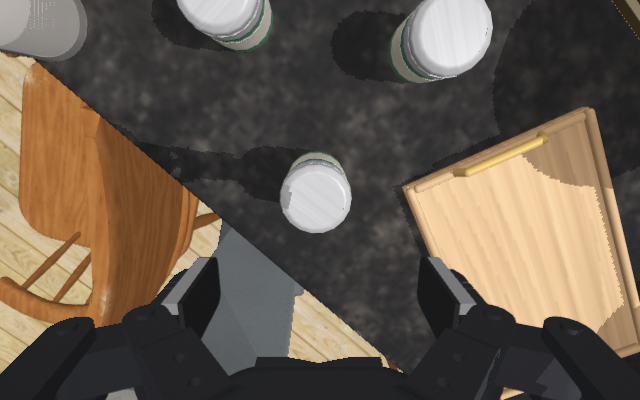

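The wrist view shows tin C's lid at about (316,198), between the fingers, and parts of tins B and A at the top. I'll cast the lid centres to their height and check them.

Run:
```python
import pickle;from h import *
from scipy.spatial.transform import Rotation as Ro
o,d=pickle.load(open("w1.pkl","rb"))
T=np.eye(4);T[:3,:3]=Ro.from_euler('xyz',o["tool_rot"],degrees=True).as_matrix();T[:3,3]=o["tool_pos"]
wc=T@d["mount"]
h=cv2.cvtColor(d["image"],cv2.COLOR_BGR2HSV);m=(h[...,2]>140)&(h[...,1]<25)
D=pickle.load(open("d0.pkl","rb"))["top"]
for s,t in(((316,198),(323.9,243.3)),((452,34),(345.4,190.2))):
    c,st=blob(m,s);(u,r)=cv2.minEnclosingCircle(c);print(st,u,r,plane(d,u,.08,wc),tri([ray(d,u,wc),ray(D,t)]))
print(go(.4795,-.0817,.05))
```

```text
[ 281  153   71   80 4088] (316.42633056640625, 192.73158264160156) 39.81494903564453 [ 0.4853116  -0.08221954  0.08      ] (array([ 0.48000989, -0.08276729,  0.05959008]), [np.float64(0.0006533022335008404), np.float64(0.0006533022335008614)])
[ 412    0   81   79 5127] (454.12115478515625, 35.75550842285156) 46.59625244140625 [ 0.6082962  -0.14346898  0.08      ] (array([ 0.60766366, -0.14051057,  0.08786254]), [np.float64(0.001502346767896039), np.float64(0.0015023467678959648)])
[ 0.005 -0.006  0.301]
```

Request:
step_arm(commands="0.006 -0.005 0.08 0 0 0;0.006 -0.005 0.16 0 0 0;0.006 -0.005 0.24 0 0 0;0.006 -0.005 0.28 0 0 0;0.006 -0.005 0.3 0 0 0;0.006 -0.005 0.3 0 0 0;0.006 -0.005 0.3 0 0 0")

```text
time_s: 2.45
tool_pos: [0.4812, -0.0811, 0.0512]
tool_rot: [180.0, -0.0, 14.0]
force: [0.0, 0.2, 0.4]
width: 0.0854
grip_force: 0.0
```

Request:
step_arm(commands="0 0 0 0 0 0;0 0 0 0 0 0;0 0 0 0 0 0;0 0 0 0 0 0;0 0 0 0 0 0;0 0 0 0 0 0;0 0 0 0 0 0;0 0 0 0 0 0", gripper=0, force=50)

```text
time_s: 3.25
tool_pos: [0.4815, -0.0806, 0.0516]
tool_rot: [180.0, -0.1, 14.0]
force: [-0.8, -0.3, 10.3]
width: 0.0521
grip_force: 51.1
```

Request:
step_arm(commands="0 0 -0.04 0 0 0;0 0 -0.1 0 0 0;0 0 -0.18 0 0 0;0 0 -0.25 0 0 0;0 0 -0.28 0 0 0;0 0 -0.28 0 0 0;0 0 -0.28 0 0 0;0 0 -0.28 0 0 0")

```text
time_s: 4.05
tool_pos: [0.4801, -0.0802, 0.1892]
tool_rot: [-180.0, 0.1, 14.0]
force: [0.4, -1.0, -3.7]
width: 0.052
grip_force: 54.1
```

Run:
```python
from h import *
from workcell import telemetry
o=telemetry.get_obs();print(o["force"],o["tool_pos"],o["grip_force"])
c=np.array([.4386,-.3195]);l=np.array([.774,.633])
for s in(.06,-.06):p=c+s*l;print(p,go(*p,.192))
```

```text
[ 0.39515046 -1.01572569 -3.69178663] [ 0.48007683 -0.08024471  0.1891879 ] 54.0815195068717
[ 0.48504 -0.28152] [-0.088  0.393 -0.006]
[ 0.39216 -0.35748] [-0.305  0.495 -0.005]
```

C reads about 0.37 kg, so it's a light one. I'll take it to the tray's far spot and check the force again on arrival.

Request:
step_arm(commands="-0.03 0.05 0 0 0 0;-0.08 0.13 0 0 0 0;-0.13 0.21 0 0 0 0;-0.18 0.29 0 0 0 0;-0.23 0.37 0 0 0 0;-0.27 0.44 0 0 0 0;-0.3 0.485 0 0 0 0;-0.305 0.495 0 0 0 0;-0.305 0.495 0 0 0 0;-0.305 0.495 0 0 0 0")

```text
time_s: 5.05
tool_pos: [0.3932, -0.356, 0.1895]
tool_rot: [-179.9, 0.0, 14.1]
force: [-0.0, 0.6, -2.7]
width: 0.052
grip_force: 54.5
```

Run:
```python
from h import *
from workcell import telemetry,cams
o=telemetry.get_obs();print(o["force"],o["tool_pos"],o["grip_force"])
print(go(.392,-.357,.0605))
d=cams.get_image("scene")["image"];cv2.imwrite("pics/s2.png",d[120:290,200:520].repeat(2,0).repeat(2,1))
```

```text
[-0.01186308  0.5810053  -2.7126395 ] [ 0.39323874 -0.35597431  0.18950591] 54.473914448171854
[-0.003  0.002  0.258]
```

View pics/s2.png

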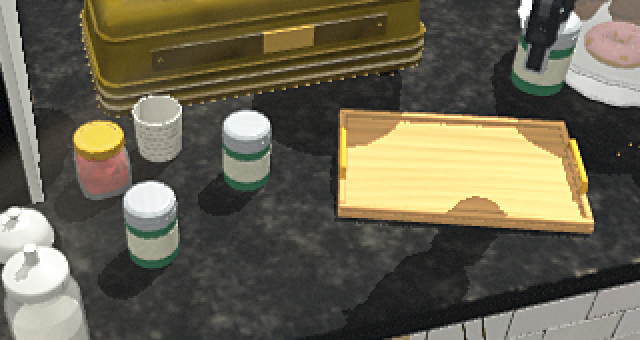

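C weighs about 0.3 kg and is held upright at crop (543,45), above the tray's far end. Now I'll lower it.

Request:
step_arm(commands="-0.003 0.002 0.05 0 0 0;-0.003 0.002 0.12 0 0 0;-0.003 0.002 0.19 0 0 0;-0.003 0.002 0.235 0 0 0;-0.003 0.002 0.25 0 0 0;-0.003 0.002 0.257 0 0 0;-0.003 0.002 0.26 0 0 0;-0.003 0.002 0.26 0 0 0")

```text
time_s: 5.9
tool_pos: [0.3924, -0.3589, 0.0613]
tool_rot: [179.9, -0.1, 14.0]
force: [0.5, -0.7, -2.8]
width: 0.0524
grip_force: 54.7
```

Request:
step_arm(commands="0 0 0.001 0 0 0;0 0 0.002 0 0 0;0 0 0.003 0 0 0;0 0 0.004 0 0 0;0 0 0.005 0 0 0;0 0 0.005 0 0 0")

```text
time_s: 6.5
tool_pos: [0.3919, -0.359, 0.0596]
tool_rot: [179.9, -0.0, 14.0]
force: [-3.8, 1.9, 18.7]
width: 0.0518
grip_force: 57.1
```

Request:
step_arm(commands="0 0 0 0 0 0;0 0 0 0 0 0;0 0 0 0 0 0;0 0 0 0 0 0;0 0 0 0 0 0;0 0 0 0 0 0", gripper=1)

```text
time_s: 7.1
tool_pos: [0.3917, -0.3587, 0.0578]
tool_rot: [-180.0, 0.0, 14.0]
force: [0.2, -0.3, 0.6]
width: 0.0855
grip_force: 0.0
```

Request:
step_arm(commands="0 0 -0.06 0 0 0;0 0 -0.14 0 0 0;0 0 -0.22 0 0 0;0 0 -0.28 0 0 0;0 0 -0.28 0 0 0;0 0 -0.28 0 0 0")

```text
time_s: 7.7
tool_pos: [0.3919, -0.3588, 0.1983]
tool_rot: [179.9, -0.0, 14.0]
force: [-0.4, 0.4, -0.3]
width: 0.0852
grip_force: 0.0
```

Run:
```python
from h import *
print(go(.6105,-.1405,.2))
```

```text
[ 0.53  -0.318 -0.003]
```

Request:
step_arm(commands="0.04 -0.024 0 0 0 0;0.12 -0.072 0 0 0 0;0.2 -0.12 0 0 0 0;0.28 -0.168 0 0 0 0;0.36 -0.216 0 0 0 0;0.44 -0.264 0 0 0 0;0.5 -0.3 0 0 0 0;0.53 -0.318 0 0 0 0;0.53 -0.318 0 0 0 0;0.53 -0.318 0 0 0 0")

```text
time_s: 8.7
tool_pos: [0.6091, -0.1413, 0.1967]
tool_rot: [-180.0, 0.2, 14.0]
force: [-0.4, -0.9, -0.0]
width: 0.0855
grip_force: 0.0
```

```bash
cat > look.py <<'E'
import sys;from h import *
from workcell import telemetry,cams
from scipy.spatial.transform import Rotation as Ro
o=telemetry.get_obs();d=cams.get_image("wrist");cv2.imwrite(sys.argv[1],d["image"])
T=np.eye(4);T[:3,:3]=Ro.from_euler('xyz',o["tool_rot"],degrees=True).as_matrix();T[:3,3]=o["tool_pos"];wc=T@d["mount"]
h=cv2.cvtColor(d["image"],cv2.COLOR_BGR2HSV);m=(h[...,2]>140)&(h[...,1]<25);m[280:]=0
c,st=blob(m,(316,198));print(st)
u=(st[0]+st[2]/2,st[1]+st[3]-st[2]/2) # lid circle, pale band lies above
p=plane(d,u,.08,wc);print(p,go(p[0],p[1],.05))
E
python3 look.py pics/w2.png
```

```text
[ 284  153   72   82 4342]
[ 0.6133196  -0.14233909  0.08      ] [0.009 0.003 0.294]
```

Request:
step_arm(commands="0.007 0 0.08 0 0 0;0.007 0 0.16 0 0 0;0.007 0 0.24 0 0 0;0.007 0 0.28 0 0 0;0.007 0 0.293 0 0 0;0.007 0 0.293 0 0 0;0.007 0 0.293 0 0 0")

```text
time_s: 9.45
tool_pos: [0.6141, -0.1404, 0.0527]
tool_rot: [179.9, -0.1, 14.0]
force: [0.7, 0.7, 0.4]
width: 0.0853
grip_force: 0.0
```

Request:
step_arm(commands="0 0 0 0 0 0;0 0 0 0 0 0;0 0 0 0 0 0;0 0 0 0 0 0;0 0 0 0 0 0;0 0 0 0 0 0;0 0 0 0 0 0", gripper=0)

```text
time_s: 10.15
tool_pos: [0.6144, -0.1397, 0.0527]
tool_rot: [179.9, -0.1, 14.0]
force: [-1.2, -0.6, 6.3]
width: 0.0521
grip_force: 53.4
```

Request:
step_arm(commands="0 0 -0.04 0 0 0;0 0 -0.1 0 0 0;0 0 -0.18 0 0 0;0 0 -0.25 0 0 0;0 0 -0.28 0 0 0;0 0 -0.28 0 0 0;0 0 -0.28 0 0 0;0 0 -0.28 0 0 0;0 0 -0.28 0 0 0")

```text
time_s: 11.05
tool_pos: [0.613, -0.1392, 0.1898]
tool_rot: [-179.9, 0.1, 14.0]
force: [0.4, -0.1, -3.5]
width: 0.0521
grip_force: 53.7
```

Run:
```python
from h import *
print(go(.485,-.2815,.192))
```

```text
[-0.317  0.214 -0.004]
```

Request:
step_arm(commands="-0.04 0.027 0 0 0 0;-0.11 0.074 0 0 0 0;-0.18 0.122 0 0 0 0;-0.25 0.169 0 0 0 0;-0.3 0.203 0 0 0 0;-0.317 0.214 0 0 0 0;-0.317 0.214 0 0 0 0;-0.317 0.214 0 0 0 0;-0.317 0.214 0 0 0 0")

```text
time_s: 11.95
tool_pos: [0.4871, -0.28, 0.1911]
tool_rot: [-180.0, -0.0, 14.2]
force: [0.6, 0.1, -3.1]
width: 0.0522
grip_force: 53.8
```

Run:
```python
from h import *
from workcell import cams
print(go(.485,-.2815,.061))
d=cams.get_image("top")["image"];cv2.imwrite("pics/t3.png",d[100:340,240:500].repeat(2,0).repeat(2,1))
```

```text
[-0.005  0.002  0.26 ]
```

View pics/t3.png

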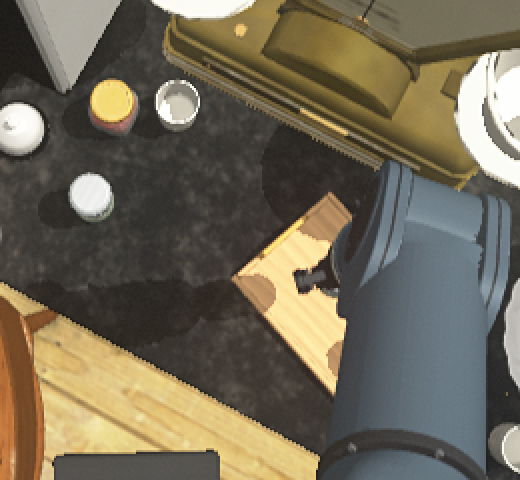

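B reads about 0.32 kg, so it's light too and A must be the full one. The top view shows the arm over the tray, with A still standing at crop (92,197) and the bystanders in place. I'll lower B.

Request:
step_arm(commands="-0.004 0.002 0.05 0 0 0;-0.004 0.002 0.12 0 0 0;-0.004 0.002 0.19 0 0 0;-0.004 0.002 0.235 0 0 0;-0.004 0.002 0.25 0 0 0;-0.004 0.002 0.256 0 0 0;-0.004 0.002 0.259 0 0 0;-0.004 0.002 0.261 0 0 0;-0.004 0.002 0.262 0 0 0")

```text
time_s: 12.9
tool_pos: [0.4847, -0.2833, 0.0613]
tool_rot: [179.9, -0.1, 14.0]
force: [-0.2, -0.6, -3.0]
width: 0.0522
grip_force: 54.2
```

Request:
step_arm(commands="0 0 0.001 0 0 0;0 0 0.002 0 0 0;0 0 0.003 0 0 0;0 0 0.003 0 0 0;0 0 0.003 0 0 0")

```text
time_s: 13.4
tool_pos: [0.4845, -0.2833, 0.0606]
tool_rot: [179.9, -0.1, 14.0]
force: [-3.7, 1.9, 14.6]
width: 0.0524
grip_force: 56.4
```

Request:
step_arm(commands="0 0 0 0 0 0;0 0 0 0 0 0;0 0 0 0 0 0;0 0 0 0 0 0;0 0 0 0 0 0;0 0 0 0 0 0", gripper=1)

```text
time_s: 14.0
tool_pos: [0.4841, -0.2831, 0.0588]
tool_rot: [-180.0, 0.0, 14.0]
force: [-0.0, 0.1, 0.1]
width: 0.0856
grip_force: 0.0
```

Request:
step_arm(commands="0 0 -0.06 0 0 0;0 0 -0.14 0 0 0;0 0 -0.22 0 0 0;0 0 -0.28 0 0 0;0 0 -0.28 0 0 0;0 0 -0.28 0 0 0")

```text
time_s: 14.6
tool_pos: [0.4843, -0.2832, 0.1993]
tool_rot: [180.0, -0.1, 14.0]
force: [-0.7, 0.1, -0.5]
width: 0.0852
grip_force: 0.0
```

Run:
```python
from h import *
print(go(.599,.0125,.2))
```

```text
[ 0.366 -0.518 -0.001]
```

Request:
step_arm(commands="0.04 -0.057 0 0 0 0;0.09 -0.127 0 0 0 0;0.14 -0.198 0 0 0 0;0.19 -0.269 0 0 0 0;0.24 -0.34 0 0 0 0;0.29 -0.41 0 0 0 0;0.33 -0.467 0 0 0 0;0.366 -0.518 0 0 0 0;0.366 -0.518 0 0 0 0;0.366 -0.518 0 0 0 0")

```text
time_s: 15.6
tool_pos: [0.5982, 0.0132, 0.1972]
tool_rot: [-180.0, 0.2, 14.1]
force: [0.5, -1.9, 0.7]
width: 0.0853
grip_force: 0.0
```

```bash
python3 look.py pics/w3.png
```

```text
[ 284  154   72   81 4312]
[0.60224871 0.01217173 0.08      ] [0.009 0.001 0.295]
```

Request:
step_arm(commands="0.006 0 0.08 0 0 0;0.006 0 0.16 0 0 0;0.006 0 0.24 0 0 0;0.006 0 0.28 0 0 0;0.006 0 0.294 0 0 0;0.006 0 0.294 0 0 0;0.006 0 0.294 0 0 0")

```text
time_s: 16.35
tool_pos: [0.6024, 0.0126, 0.0529]
tool_rot: [180.0, -0.1, 14.0]
force: [-0.4, 0.4, 0.1]
width: 0.0854
grip_force: 0.0
```

Request:
step_arm(commands="0 0 0 0 0 0;0 0 0 0 0 0;0 0 0 0 0 0;0 0 0 0 0 0;0 0 0 0 0 0;0 0 0 0 0 0;0 0 0 0 0 0", gripper=0, force=60)

```text
time_s: 17.05
tool_pos: [0.6025, 0.0135, 0.0534]
tool_rot: [180.0, -0.1, 14.0]
force: [-1.9, 0.2, 9.0]
width: 0.0527
grip_force: 61.9
```

Request:
step_arm(commands="0 0 -0.04 0 0 0;0 0 -0.1 0 0 0;0 0 -0.18 0 0 0;0 0 -0.25 0 0 0;0 0 -0.32 0 0 0;0 0 -0.38 0 0 0;0 0 -0.41 0 0 0;0 0 -0.42 0 0 0;0 0 -0.42 0 0 0;0 0 -0.42 0 0 0")

```text
time_s: 18.05
tool_pos: [0.601, 0.0132, 0.2605]
tool_rot: [-180.0, 0.1, 14.0]
force: [0.4, 0.2, -7.7]
width: 0.0528
grip_force: 65.8
```

Request:
step_arm(commands="0 0 0 0 0 0;0 0 0 0 0 0;0 0 0 0 0 0;0 0 0 0 0 0;0 0 0 0 0 0;0 0 0 0 0 0;0 0 0 0 0 0;0 0 0 0 0 0")

```text
time_s: 18.85
tool_pos: [0.6018, 0.0133, 0.2619]
tool_rot: [180.0, -0.0, 14.0]
force: [0.3, 0.2, -7.0]
width: 0.0525
grip_force: 65.8
```

Run:
```python
from h import *
from workcell import cams,telemetry
o=telemetry.get_obs();print(o["force"],o["tool_pos"],o["qvel"])
cv2.imwrite("pics/s4.png",cams.get_image("scene")["image"])
```

```text
[ 0.33607653  0.16716777 -6.9645735 ] [0.60183403 0.0132584  0.2619353 ] [ 0.05800631  0.04942589 -0.00774545  0.08908649 -0.04583422  0.04403774
  0.00876994]
```

View pics/s4.png

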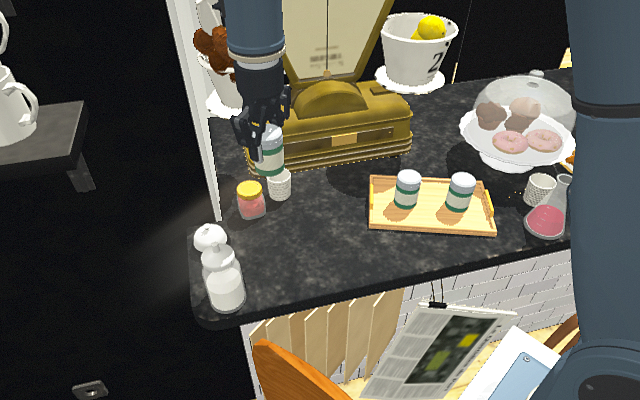

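The full tin (about 0.71 kg) is held upright at (270,152), with its underside about 21 cm up. Both light tins stand in the tray at (407,190) and (461,192), and the bystanders haven't moved. I'll hand the job in.

```bash
python3 -c "
from workcell import workorder;print(workorder.finish_job())"
```

```text
the job is handed in; nothing more can be done
None
```

The job is handed in: the full tin (A, about 0.71 kg) is held upright and still about 21 cm above the counter, and the two lighter tins (B and C, about 0.3 kg each) stand upright in the tray with the bystanders untouched; the hand-in gave no verdict.

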